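Close the dust hopper's clean-out cover with its quarter-turn thumbscrew

TASK

Close the clean-out of the dust hopper: swing its cover across the port until the slot in the cover lies over the opening in the sloping panel, then take the thumbscrew from the wooden block and put its T-bar through the cover's slot and the slot of the floating keeper behind the panel, feeling for it if it sits a little to one side. Press the screw down against the sprung collar, give it a quarter turn so that the T-bar lies square across the keeper's slot behind it, and let go, so that it holds the cover shut; leave the things lying round about where they are.

Things in the scene. Friction and masses are not known exactly. Their poses are not given: they have to be found in the camera images.
- hopper: Dust hopper: a grey sheet-steel wedge fixed to the bench, 280 mm wide (y), 212 mm deep (x), 30 mm high in front, 143 mm at the back, hollow, with a duct behind. Origin under its centre. Its top is a plain panel 3 mm thick and 240 mm long up the slope, tilted 28 degrees to face the front (-x), with a 70 mm square port and, 80 mm down the slope from the port's middle, the keeper's opening.
- panel_slot (a point): Centre, on the panel's outer face, of the panel's opening for the screw, 30 mm (x) by 22 mm (y). Axes: x up the slope, y to the hopper's left, z square out of the panel. The slot itself, 23 mm (x) by 9 mm (y), edge chamfered 1 mm, is in a steel keeper plate behind, 3 to 9 mm below this face; the keeper floats stiffly (10 N) in y and its slot sits up to 5 mm off-centre to either side.
- pivot (a point): Axis of the cover's pivot bolt, on the panel's outer face, 145 mm up the slope from panel_slot; same axes.
- cover (a joint): Swing of the clean-out cover about the pivot bolt, rad: 0 when its slot lies exactly over the middle of the panel's opening, growing as it swings open to the hopper's left (+y); free from -0.5 to 1.3, no stop at 0. Stiff: it stays where it is left; moving it takes 2 to 7 N at the knob. The cover is an aluminium plate, 100 by 185 mm, 1 to 5 mm above the panel.
- cover_knob (a point): On the axis of the round black knob on the cover, 75 mm from the pivot towards the cover's slot. The knob is 22 mm in diameter and stands square on the cover, 9 to 37 mm above the panel; this point is 23 mm above the panel. Axes: x from the cover's slot to the pivot, z square out of the panel.
- cover_slot (a point): Centre of the cover's slot, 145 mm from the pivot, on top of the collar, 12 mm above the panel; axes as cover_knob. The slot, 26 mm long (x) by 15 mm wide (y), chamfered, is in a dark steel sprung collar, 40 by 34 by 6 mm, set in the cover. Pressed towards the panel the collar sinks up to 5 mm: 3 N at first, 13 N fully down.
- screw: Steel quarter-turn thumbscrew, 60 to 90 g. Origin: centre of the underside of its round flange (32 mm in diameter, 4 mm thick); z along the shank, up to the wing; x along wing and T-bar. On the flange stands a flat wing 40 mm long (x), 10 mm thick (y), 26 mm high (its top 30 mm above the origin). It starts upright in the block, flange on the block's top.
- screw_tbar (a point): On the screw's axis at the upper side of its T-bar, 19 mm below the flange. The shank between is round, 6.5 mm thick; the T-bar is 20 mm long (x), 6 mm thick (y), 5 mm high; below it a pin 5 mm thick ends 29 mm below the flange. With the flange just on the collar this point is 2 mm inside the keeper's slot; pressed 2 to 5 mm further it is clear behind the keeper and can turn.
- block: Fixed wooden bench block, 150 mm long (x), 60 mm wide (y), 45 mm high, origin under its centre. The thumbscrew stands in a slot 35 mm from its middle towards -x, wing along x; three small file handles stand up to 51 mm above the top at its +x end.
- bin: Bystander: red plastic bin of castings, 150 by 110 by 65 mm, origin under its centre.
- mould: Bystander: black rubber mould disc, 150 mm in diameter, 18 mm thick, origin under its centre.
- scraper: Bystander: screwdriver-shaped scraper 190 mm long, lying along its x.
- medallion: Bystander: pewter casting, a disc 48 mm in diameter and 5 mm thick with a short stub of sprue.
Things that resemble listed ones, but are neither listed nor needed, are in the scene too. Leave any blue or purple look-alike of the screw alone.

How it is judged (in metres and radians):
On the way, in this order (a step that is already met when the one before it is completed fails the run):
1. the cover is swung across the port with its slot over the panel's opening (within 0.045 rad), the thumbscrew not yet in (value of joint cover between -0.045 and 0.045 rad and distance between screw and panel_slot above 0.03 m), for 0.2 s.
2. the T-bar is through both slots, behind the keeper (z of screw in the frame of panel_slot between 0 and 0.0108 m and x of screw in the frame of panel_slot between -0.006 and 0.006 m and y of screw in the frame of panel_slot between -0.007 and 0.007 m and angle between the z axis of screw and the z axis of panel_slot, either way round below 0.2 rad), for 0.05 s.
At the end, for the whole second after the job is handed in: Cover shut to 0.06 rad; thumbscrew within 7 mm (up the slope 6) of the middle of the panel's opening, 0.15 rad of square to the panel, flange 7 to 11.2 mm above the panel (T-bar hooked behind the keeper), wing and T-bar within 0.4 rad of square across the slot; at rest (z of screw in the frame of panel_slot between 0.007 and 0.0112 m and x of screw in the frame of panel_slot between -0.006 and 0.006 m and y of screw in the frame of panel_slot between -0.007 and 0.007 m and angle between the z axis of screw and the z axis of panel_slot, either way round below 0.15 rad and angle between the x axis of screw and the y axis of panel_slot, either way round below 0.4 rad and value of joint cover between -0.06 and 0.06 rad and linear speed of screw below 0.02 m/s); the robot touches nothing.
It fails at once if a bystander (bin, mould disc, scraper, medallion) is moved more than 30 mm (distance of any of bin, mould, scraper, medallion from where it was at the start of the episode above 0.03 m).
It also fails if it takes over 67 s, if anything falls off the work surface, if the arm or the gripper's body presses on something with over 40 N, if the wrist force passes 120 N, or if a joint passes its speed limit or range.

ROBOT

A 6-joint arm with a two-finger parallel gripper is mounted at the origin on the work surface. World frame = base frame: x ahead of the robot, y to its left, z up, the work surface at z = 0. Lengths are in mm, angles in rad, forces in N, time in s.
With the tool pointing down it reaches from about 400 to 925 mm from the base axis. Payload 12.5 kg.
Tool frame: the origin (TCP) lies midway between the tips of the shut fingers; the grasp point (between the pads) lies 19 mm behind it (env.pinch_z is the z of the grasp point in the tool frame, in mm); z points along the fingers, y is the line along which they close (so a half turn about z gives the same grasp; the last joint's range is limited). The gripper opens to 95 mm and grips with 3 to 60 N. Pads are 20 mm wide; open, the fingers measure 119 mm over their backs; the gripper's body (75 mm by 180 mm) begins 59 mm behind the grasp point.
Start: joints at [1.24, 0.491, 1.559, -0, 1.092, -0.106], TCP at [139.301, 609.296, 214.661] pointing down, gripper open.
Joint ranges: [-3.1, 3.1], [-0.84, 2.19], [0.05, 2.79], [-1.13, 4.28], [0.06, 2.93], [-2.69, 2.69]. Speed limits (rad/s): [2.22, 2.22, 2.79, 3.14, 3.14, 3.14].

INTERFACE

Orientations are given as [roll, pitch, yaw] about the fixed x, y, z axes, in that order (R = Rz(yaw) Ry(pitch) Rx(roll)).
In Python, from cell import env, eyes gives the robot as it stands.
- The arm moves only by the shell command python3 -m inch 'ROWS'. ROWS is JSON, a list of rows, each a list of 3 entries, a list of its own where there are three numbers: the shift along the tool's x, y, z in units of 60 mm (1.0 is 60 mm), then the turn about the tool's z in units of 5 degrees (1.0 is 5 degrees), then the closure, from -1 (fully open) to 1 (shut). In form: [[[tx, ty, tz], turn, claw], ...]. A call has exactly 10 rows; each row shifts and turns the commanded pose from where the row before left it, along the tool's axes as they then stand; what a row does not reach is not made up. A row lasts 1/8 s, in which the tool goes at most 62.5 mm and 10.7 degrees, less where a joint would pass 70% of its speed; a pose out of reach is approached as far as the arm can. A call is refused whole if a number of a shift passes 1 or a number of a turn 1, either way. A call with a gripper value outside its range is refused whole. The fingers move at their own pace and stop on an object; the grip force is fixed at half the most. Time passes only in rows, so rows that do not move let the fingers close, or fill a call up. It gives the time, the measured TCP pose, the force, the opening and the grip force at its end, in the units of the state.
- env.state(): the state, without advancing time (a new reading comes with each control period).
- eyes.read_camera(name): name is "scene" or "top" or "wrist"; returns a dict with "pixels" (400x640x3 uint8, red, green, blue), "fx", "fy", "cx", "cy" (pixels), "distortion" ([k1, k2, p1, p2, k3] as OpenCV has them; the pictures are not rectified), "extrinsics" (4x4, takes a point from world to camera coordinates). Camera axes: x right, y down, z forward; pixel columns grow to the right and rows downward; lengths in mm; the calibration is good to about 2 mm. A picture is of the moment at which its call begins. There is no depth.
- env.job_done(): hands the job in; it is judged then, once.
Trained networks look in a picture, given as the dict that the camera call returned (one of the last four; its "shot" number tells which), for a name from the list of things; names that differ only in an ending like _2 or _b are one class to them, and where a whole thing is asked for, a point or a joint stands for the part that bears it (a point fixed in the world has none). Each returns a list of dicts, best first, with "score" (0 to 1); they miss things now and then, are a little off and sometimes report something else, mostly with a low value. They report only what shows in the picture. A call takes as long as a camera call. They do not tell look-alikes from the thing itself.
- eyes.boxes_of(name, picture): "centre" ([row, column] in pixels, amid what is visible of it).
- eyes.cut_out(name, picture): "mask" (400x640 bool, what is visible of it) and "centre" ([row, column] in pixels, amid what is visible of it).
- eyes.spot_point(name, picture): "centre" ([row, column] in pixels: a listed point, or the origin of a listed thing).
The state is a dict: "t": time; "joints": joint angles; "qvel": joint speeds; "tau": joint torques, N m; "eef_pos": TCP position; "tcp_rot": TCP orientation; "ft_force": force on the tool from outside, world axes, zero at the start; "moment": the same for the moment, N m; "opening": opening from 0.0 (shut) to 1.0 (fully open); "grip_force": force on a finger pad.
Only numpy, scipy, OpenCV 4.12 (cv2) and the standard library are available. Lean on these libraries where they do the work, as an engineer would, in place of code of your own. Each camera call takes 0.05 s, during which the arm holds its last target. There are 200 camera calls.

## Working session

There is one attempt and no reset: what is moved stays moved. The work goes in short steps, Python scripts to look and compute and a shell command to move; the robot and the scene stay as the last step left them, time stands still between calls to the robot, and variables do not carry over. Pictures are saved under pics/ and viewed, at most 10 in all, crops included, and the job is handed in when it is done.

```bash
ls; mkdir -p pics; cat > h.py <<'E'
import numpy as np, cv2, sys
from cell import env, eyes
def save(p,name,crop=None,scale=1):
    im=p["pixels"][...,::-1]
    if crop: r0,r1,c0,c1=crop; im=im[r0:r1,c0:c1]
    im=cv2.resize(im,None,fx=scale,fy=scale,interpolation=cv2.INTER_CUBIC); cv2.imwrite("pics/"+name,im)
def K(p): return np.array([[p["fx"],0,p["cx"]],[0,p["fy"],p["cy"]],[0,0,1.]]), np.array(p["distortion"],float)
def ray(p,rc):
    k,d=K(p); u=cv2.undistortPoints(np.array([[[rc[1],rc[0]]]],float),k,d)[0,0]
    T=np.array(p["extrinsics"]); R,t=T[:3,:3],T[:3,3]
    o=-R.T@t; v=R.T@np.array([u[0],u[1],1.]); return o,v/np.linalg.norm(v)
def at_z(p,rc,z):
    o,v=ray(p,rc); return o+v*(z-o[2])/v[2]
def meet(rs):
    A=sum(np.eye(3)-np.outer(v,v) for o,v in rs); b=sum((np.eye(3)-np.outer(v,v))@o for o,v in rs)
    x=np.linalg.solve(A,b); return x,[float(np.linalg.norm(np.cross(x-o,v))) for o,v in rs]
def proj(p,X):
    k,d=K(p);T=np.array(p["extrinsics"]); q=cv2.projectPoints(np.array(X,float).reshape(-1,1,3),cv2.Rodrigues(T[:3,:3])[0],T[:3,3],k,d)[0][:,0]; return q[:,::-1]
E
cat > a.py <<'E'
from h import *
np.set_printoptions(precision=1,suppress=True)
s=env.state(); print({k:np.round(v,3).tolist() for k,v in s.items()}, env.pinch_z)
P={c:eyes.read_camera(c) for c in ("scene","top")}
for c,p in P.items():
    save(p,f"{c}0.png"); print(c,ray(p,(200,320)))
    for n in ("panel_slot","pivot","cover_knob","cover_slot","screw","screw_tbar","block","bin","mould","scraper","medallion","hopper"):
        print(c,n,[(np.round(q["centre"],1).tolist(),round(q["score"],2)) for q in eyes.spot_point(n,p)][:4])
E
python3 a.py
```

```text
pics
{'t': 0.0, 'joints': [1.24, 0.492, 1.559, -0.0, 1.092, -0.106], 'qvel': [0.0, 0.001, 0.001, -0.0, -0.0, 0.001], 'tau': [-0.0, -61.265, -25.818, 0.069, 0.048, -0.0], 'eef_pos': [139.217, 609.039, 214.066], 'tcp_rot': [-3.14, -0.0, 2.917], 'ft_force': [0.409, 0.391, -0.342], 'moment': [0.021, -0.068, 0.016], 'grip_force': 0.0, 'opening': 1.001} -18.8
scene (array([1280. , -459.7,  877.4]), array([-0.6,  0.4, -0.7]))
scene panel_slot [([204.2, 349.0], 0.59)]
scene pivot []
scene cover_knob [([202.5, 372.5], 0.68), ([203.7, 293.5], 0.3)]
scene cover_slot [([198.1, 379.9], 0.71), ([244.2, 222.4], 0.47), ([214.1, 226.9], 0.47)]
scene screw [([243.9, 222.2], 0.63), ([260.0, 191.1], 0.47), ([228.4, 266.0], 0.41)]
scene screw_tbar [([265.0, 191.1], 0.61), ([235.2, 264.2], 0.42)]
scene block [([262.4, 236.1], 0.65)]
scene bin [([169.2, 410.0], 0.68)]
scene mould [([175.6, 351.4], 0.8), ([197.9, 373.9], 0.45)]
scene scraper [([217.8, 360.6], 0.71), ([203.5, 291.6], 0.66)]
scene medallion [([217.9, 226.3], 0.43)]
scene hopper [([230.0, 355.7], 0.61), ([196.8, 381.1], 0.24)]
top (array([ 372.3,   16.4, 1260. ]), array([ 0.1, -0. , -1. ]))
top panel_slot [([188.1, 292.0], 0.75)]
top pivot [([132.8, 304.0], 0.55)]
top cover_knob [([153.8, 278.8], 0.85)]
top cover_slot [([167.4, 257.9], 0.72)]
top screw [([213.2, 445.2], 0.71), ([216.0, 483.3], 0.71), ([214.7, 395.5], 0.59)]
top screw_tbar [([217.6, 444.8], 0.68), ([217.5, 476.6], 0.6), ([217.9, 396.2], 0.59), ([266.1, 243.9], 0.38)]
top block [([203.1, 435.6], 0.73)]
top bin [([227.2, 167.9], 0.94)]
top mould [([264.9, 244.5], 0.87), ([174.4, 296.6], 0.62)]
top scraper []
top medallion [([272.5, 422.5], 0.85)]
top hopper [([174.7, 297.1], 0.89)]
```

```bash
python3 -m inch --help 2>&1 | head -30
```

```text
invalid input: not JSON, or not a number
```

View pics/top0.png

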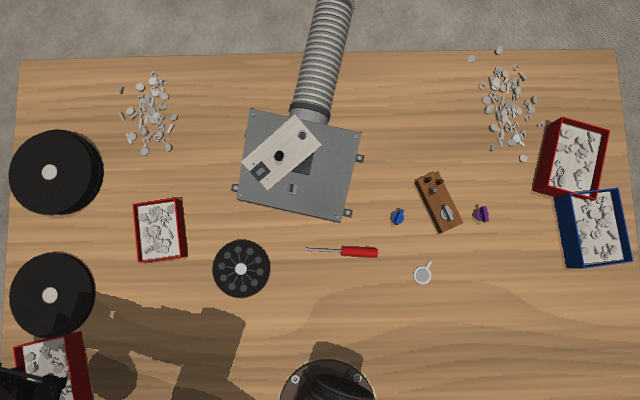

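View pics/scene0.png

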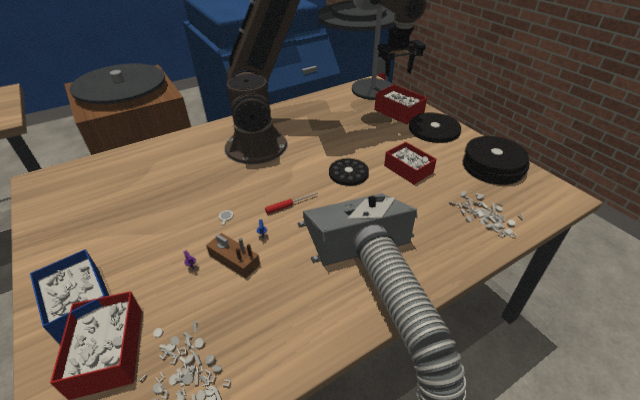

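```bash
cat > fit.py <<'E'
from h import *
from scipy.optimize import least_squares
np.set_printoptions(precision=2,suppress=True)
a=np.radians(28)
def model(q):
    x,y,yaw,s0,th=q
    Rz=cv2.Rodrigues(np.array([0,0,yaw]))[0]; ux=Rz@[np.cos(a),0,np.sin(a)]; uy=Rz@[0,1,0]; n=np.cross(ux,uy)
    c=np.array([x,y,86.5]); ps=c+s0*ux; pv=ps+145*ux
    d=-ux*np.cos(th)+uy*np.sin(th)
    return dict(hopper=np.array([x,y,0]),panel_slot=ps,pivot=pv,cover_knob=pv+75*d+23*n,cover_slot=pv+145*d+12*n),ux,uy,n
def fit(obs,q0):
    f=lambda q: np.concatenate([ (proj(p,model(q)[0][n])[0]-rc)*w for p,n,rc,w in obs])
    return least_squares(f,q0,loss="soft_l1",f_scale=1.5)
E
cat > b.py <<'E'
from fit import *
P={c:eyes.read_camera(c) for c in ("scene","top")}
obs=[]
for n in ("hopper","panel_slot","pivot","cover_knob","cover_slot"):
    for c in P:
        r=eyes.spot_point(n,P[c])
        if r and r[0]["score"]>.5: obs.append((P[c],n,np.array(r[0]["centre"]),.3 if n=="hopper" else 1))
r=fit(obs,[600,40,-.2,-40,.8]); m,ux,uy,n=model(r.x); print(r.x,r.cost)
for k,v in m.items(): print(k,v)
for p,k,rc,w in obs: print(k,p["shot"],proj(p,m[k])[0]-rc)
t=P["top"]
for k,z in (("block",0),("screw",45),("bin",0),("mould",0),("medallion",0)):
    print(k,[at_z(t,q["centre"],z)[:2] for q in eyes.spot_point(k,t)][:3])
save(t,"crop1.png",(150,250,220,500),2.8)
E
python3 b.py
```

```text
[606.83  68.2   -0.32 -51.     0.63] 155.92738106341855
hopper [606.83  68.2    0.  ]
panel_slot [564.06  82.28  62.56]
pivot [685.67  42.24 130.63]
cover_knob [638.57 104.46 122.55]
cover_slot [609.09 157.76  86.34]
hopper 3 [-4.35  2.05]
hopper 4 [ 1.7  -2.16]
panel_slot 3 [ 35.1  -56.58]
panel_slot 4 [ 0.35 -2.69]
pivot 3 [-0.25  4.44]
pivot 4 [1.12 3.4 ]
cover_knob 3 [-0.79  2.84]
cover_knob 4 [-4.76  1.72]
cover_slot 3 [ 0.44 -0.92]
cover_slot 4 [ 0.93 -0.8 ]
block [array([ 526.86, -304.57])]
screw [array([ 479.61, -187.86]), array([ 478.61, -410.77]), array([ 488.9 , -324.58])]
bin [array([461.69, 409.35])]
mould [array([360.97, 218.36])]
medallion [array([ 333.95, -252.32])]
```

View pics/crop1.png

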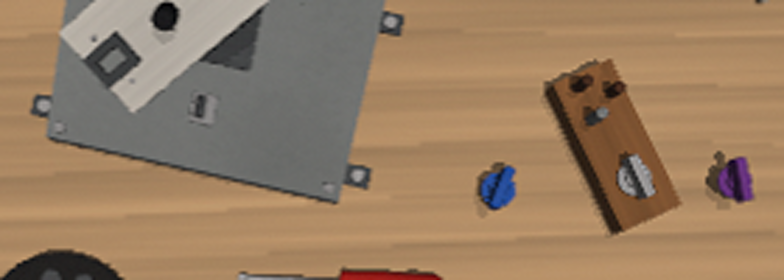

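```bash
python3 -m inch '[[[-0.78,-0.69,-0.2],0,-1],[[-0.78,-0.69,-0.2],0,-1],[[-0.78,-0.69,-0.2],0,-1],[[-0.78,-0.69,-0.2],0,-1],[[-0.78,-0.69,-0.2],0,-1],[[-0.78,-0.69,-0.2],0,-1],[[-0.78,-0.69,-0.2],0,-1],[[-0.78,-0.69,-0.2],0,-1],[[-0.78,-0.69,-0.2],0,-1],[[-0.78,-0.69,-0.2],0,-1]]'
cat > c.py <<'E'
from fit import *
name=sys.argv[1]
P={c:eyes.read_camera(c) for c in ("wrist","top")}
w=P["wrist"]; print(env.state()["joints"]); o,v=ray(w,(200,320)); print("wrist cam",o,v); print(env.state()["eef_pos"],env.state()["tcp_rot"])
save(w,name)
obs=[]
for n in ("hopper","panel_slot","pivot","cover_knob","cover_slot","screw"):
    for c in P:
        r=eyes.spot_point(n,P[c])
        print(c,n,[(np.round(q["centre"],1).tolist(),round(q["score"],2)) for q in r][:3])
        if n!="screw" and r and r[0]["score"]>.5: obs.append((P[c],n,np.array(r[0]["centre"]),.2 if n=="hopper" else 1 if c=="wrist" else 1))
r=fit(obs,[600,40,-.2,-40,.8]); m,ux,uy,n=model(r.x); print(r.x,r.cost)
for k,v in m.items(): print(k,v)
for p,k,rc,ww in obs: print(k,p["shot"],proj(p,m[k])[0]-rc)
E
python3 c.py w1.png
```

```text
t: 3.4
eef_pos: [497.7, 108.5, 333.2]
tcp_rot: [3.141, 0.001, 2.917]
ft_force: [0.6, 1.0, 0.6]
opening: 1.001
grip_force: 0.0
[ 0.08  0.22  1.66 -0.    1.26 -1.26]
wrist cam [418.72 126.67 503.41] [ 0.29 -0.06 -0.95]
[499.61 106.32 333.2 ] [-3.14  0.    2.91]
wrist hopper [([224.4, 310.8], 0.8), ([84.7, 516.7], 0.63)]
top hopper [([171.4, 297.3], 0.95)]
wrist panel_slot [([203.2, 306.8], 0.67)]
top panel_slot []
wrist pivot [([309.2, 302.7], 0.9), ([267.5, 337.7], 0.6)]
top pivot [([136.9, 300.1], 0.75)]
wrist cover_knob [([265.0, 339.0], 0.9), ([204.0, 306.2], 0.73)]
top cover_knob []
wrist cover_slot [([226.7, 370.0], 0.73)]
top cover_slot []
wrist screw [([214.9, 55.9], 0.95), ([189.9, 127.7], 0.67), ([219.3, 6.1], 0.6)]
top screw [([215.5, 482.6], 0.68), ([218.3, 395.6], 0.62), ([211.3, 448.5], 0.6)]
[604.67  64.79  -0.26 -56.53   0.67] 6.650003063438847
hopper [604.67  64.79   0.  ]
panel_slot [556.44  77.62  59.96]
pivot [680.16  44.7  128.04]
cover_knob [631.35 105.67 120.67]
cover_slot [600.53 158.66  85.13]
hopper 5 [-3.69 -3.37]
hopper 6 [2.86 0.22]
panel_slot 5 [0.25 0.09]
pivot 5 [-1.15  0.28]
pivot 6 [-2.59  2.96]
cover_knob 5 [0.51 0.1 ]
cover_slot 5 [-0.69  0.24]
```

View pics/w1.png

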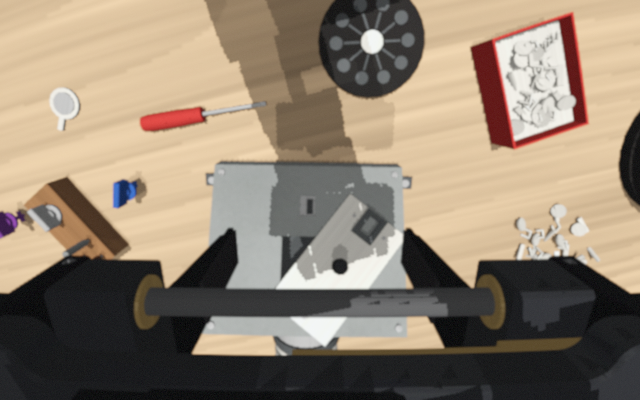

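```bash
python3 -m inch '[[[-0.72,0.16,0.1],0,-1],[[-0.72,0.16,0.1],0,-1],[[-0.73,0.16,0.1],0,-1],[[0,0,0.84],0,-1],[[0,0,0.84],0,-1],[[0,0,0.84],0,-1],[[0,0,0.82],0,-1],[[0,0,0],0,1],[[0,0,0],0,1],[[0,0,0],0,1]]'
python3 - <<'E'
from h import *
print(env.state()["joints"])
E
```

```text
t: 5.35
eef_pos: [631.1, 109.6, 116.4]
tcp_rot: [3.141, 0.003, 2.917]
ft_force: [-0.9, -0.3, 0.7]
opening: 0.742
grip_force: 0.0
[ 6.88113023e-02  6.16235528e-01  1.61869743e+00  6.23877335e-05
  9.03177334e-01 -1.27732397e+00]
```

```bash
python3 -m inch '[[[0,0,0],0,1],[[0,0,0],0,1],[[0,0,0],0,1],[[0,0,0],0,1],[[0,0,0],0,1],[[0,0,0],0,1],[[0,0,0],0,1],[[0,0,0],0,1],[[0,0,0],0,1],[[0,0,0],0,1]]'
python3 - <<'E'
from fit import *
p=eyes.read_camera("wrist"); save(p,"w2.png")
T=np.array(p["extrinsics"]); T[:3,3]=-T[:3,:3]@np.array([418.72,126.67,503.41]); p["extrinsics"]=T
im=cv2.imread("pics/w1.png").astype(float)
g=im[...,2]-im[...,0]   # wood is reddish, panel grey
pts=[]
for c in list(range(225,262,2))+list(range(380,400,2)):
    col=cv2.GaussianBlur(g[140:185,c:c+1],(1,5),0)[:,0]; r=140+np.argmin(np.diff(col)); pts.append(at_z(p,(r+.5,c),30)[:2])
pts=np.array(pts)
l=cv2.fitLine(pts.astype(np.float32),cv2.DIST_HUBER,0,.01,.01).ravel(); print("front edge dir",l,"yaw",np.arctan2(-l[0],l[1]) if l[1]>0 else np.arctan2(l[0],-l[1]))
nrm=np.array([-l[1],l[0]]); print((pts-l[2:])@nrm)
print(env.state()["joints"])
E
```

```text
t: 6.6
eef_pos: [631.0, 108.1, 114.6]
tcp_rot: [-3.14, 0.002, 2.917]
ft_force: [2.1, -8.1, 3.8]
opening: 0.219
grip_force: 30.0
front edge dir [  0.24   0.97 490.61  33.58] yaw -0.23857698
[-0.22 -0.19 -0.16 -0.13 -0.1  -0.07 -0.03 -0.    0.03  0.06  0.1   0.13
  0.16  0.2   0.23  0.26  0.3   0.33  0.37 -0.2  -0.15 -0.1  -0.05 -0.
  0.05  0.09  0.14  0.19 -2.79]
[ 0.07  0.62  1.62 -0.    0.9  -1.28]
```

```bash
cat > d.py <<'E'
from fit import *
p=eyes.read_camera("wrist")
T=np.array(p["extrinsics"]); T[:3,3]=-T[:3,:3]@np.array([418.72,126.67,503.41]); p["extrinsics"]=T
obs=[(p,"panel_slot",(203.2,306.8)),(p,"pivot",(309.2,302.7)),(p,"cover_knob",(265,339)),(p,"cover_slot",(226.7,370))]
s=env.state(); e=np.array(s["eef_pos"]); ty=np.array([.2227,.975]); 
def f(q):
    m=model(q)[0]
    r=[(proj(p,m[n])[0]-rc) for _,n,rc in obs]
    return np.concatenate(r+[[(q[2]+.24)/.008],[((m["cover_knob"]-e)[:2]@ty)/1.0]])
r=least_squares(f,[600,60,-.24,-50,.7]); m,ux,uy,n=model(r.x); print(r.x,f(r.x))
for k,v in m.items(): print(k,v)
R=cv2.Rodrigues(np.array(s["tcp_rot"])*0)[0]
for th in np.arange(6,-1,-1)*r.x[4]/6:
    k=model([*r.x[:4],th])[0]["cover_knob"]; d=k-m["cover_knob"]
    print(round(th,3),k, "tool units", np.array([-.975*d[0]+.2227*d[1],.2227*d[0]+.975*d[1],-d[2]])/60)
print("n",n,"ux",ux)
E
python3 d.py
```

```text
[605.73  63.97  -0.24 -56.41   0.68] [ 0.58 -0.41 -0.89  1.22  0.81  0.8  -0.5   0.96 -0.42 -1.9 ]
hopper [605.73  63.97   0.  ]
panel_slot [557.39  75.97  60.02]
pivot [681.65  45.12 128.09]
cover_knob [632.47 105.82 120.98]
cover_slot [601.36 158.81  85.68]
0.678 [632.47 105.82 120.98] tool units [ 0.  0. -0.]
0.565 [626.58 100.19 118.67] tool units [ 0.07 -0.11  0.04]
0.452 [621.26  93.88 116.73] tool units [ 0.14 -0.24  0.07]
0.339 [616.57  86.99 115.19] tool units [ 0.19 -0.37  0.1 ]
0.226 [612.58  79.59 114.08] tool units [ 0.23 -0.5   0.11]
0.113 [609.35  71.79 113.41] tool units [ 0.25 -0.64  0.13]
0.0 [606.9   63.68 113.19] tool units [ 0.26 -0.78  0.13]
n [-0.46  0.11  0.88] ux [ 0.86 -0.21  0.47]
```

```bash
python3 -m inch '[[[0.07,-0.11,0.04],0,1],[[0.07,-0.13,0.03],0,1],[[0.05,-0.13,0.03],0,1],[[0.04,-0.13,0.01],0,1],[[0.02,-0.14,0.02],0,1],[[0.01,-0.14,0],0,1],[[0,0,0],0,1],[[0,0,0],0,1],[[0,0,0],0,1],[[0,0,0],0,1]]'
```

```text
t: 7.95
eef_pos: [601.7, 68.0, 104.7]
tcp_rot: [-3.141, -0.007, 2.917]
ft_force: [-7.1, 4.4, -5.7]
opening: 0.223
grip_force: 30.0
```

```bash
python3 -m inch '[[[0,0,0],0,-1],[[0,0,0],0,-1],[[0,0,0],0,-1],[[0,0,0],0,-1],[[0,0,-0.9],0,-1],[[0,0,-0.9],0,-1],[[0,0,-0.9],0,-1],[[0,0,-0.9],0,-1],[[0.9,0,-0.2],0,-1],[[0.9,0.1,0],0,-1]]'
cat > e.py <<'E'
from fit import *
p=eyes.read_camera("wrist"); s=env.state(); print(s["eef_pos"],s["joints"]); save(p,sys.argv[1])
obs=[]
for n in ("pivot","cover_knob","cover_slot","screw"):
    q=eyes.spot_point(n,p); print(n,[(np.round(x["centre"],1).tolist(),round(x["score"],2)) for x in q][:4])
    if n!="screw" and q: obs.append((n,np.array(q[0]["centre"])))
import pickle; pickle.dump((p,obs,s),open(sys.argv[1]+".pkl","wb"))
def f(q):
    m=model([*q[:3],-56.4,q[3]])[0]
    return np.concatenate([(proj(p,m[n])[0]-rc) for n,rc in obs]+[[(q[2]+.24)/.008]])
r=least_squares(f,[605,64,-.24,0]); print(r.x,f(r.x)); m=model([*r.x[:3],-56.4,r.x[3]])[0]
for k,v in m.items(): print(k,v)
E
python3 e.py w3.png
```

```text
t: 9.2
eef_pos: [499.5, 97.2, 335.3]
tcp_rot: [3.141, 0.002, 2.916]
ft_force: [0.3, 0.6, -0.4]
opening: 1.002
grip_force: 0.0
[493.97  98.93 335.2 ] [ 0.07  0.21  1.67  0.    1.27 -1.28]
pivot [([306.0, 312.7], 0.9), ([248.6, 315.7], 0.23)]
cover_knob [([251.8, 313.3], 0.85)]
cover_slot [([200.7, 317.8], 0.89), ([211.0, 60.0], 0.55), ([220.9, 313.7], 0.38)]
screw [([217.1, 13.3], 0.9), ([211.0, 60.4], 0.84), ([189.6, 132.9], 0.71)]
[608.3   64.03  -0.24   0.04] [ 0.56 -0.66 -0.83  1.31  0.32 -0.71  0.06]
hopper [608.3   64.03   0.  ]
panel_slot [559.92  75.85  60.02]
pivot [684.29  45.48 128.1 ]
cover_knob [610.14  66.3  113.21]
cover_slot [555.74  82.13  70.66]
```

View pics/w3.png

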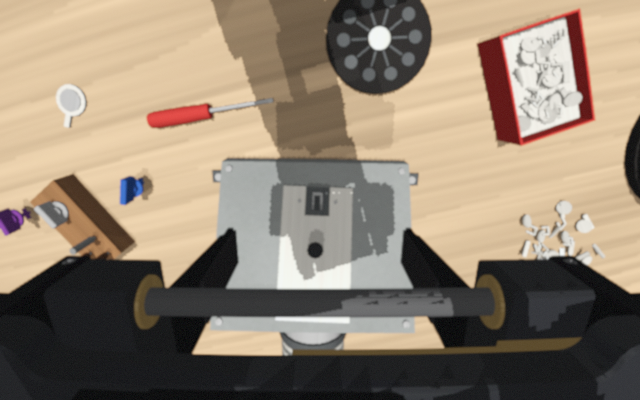

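```bash
python3 - <<'E'
import cv2
im=cv2.imread("pics/w3.png")[150:290,240:400]; cv2.imwrite("pics/w3c.png",cv2.resize(im,None,fx=4.2,fy=4.2,interpolation=cv2.INTER_CUBIC))
E
```

```text
(no output)
```

View pics/w3c.png

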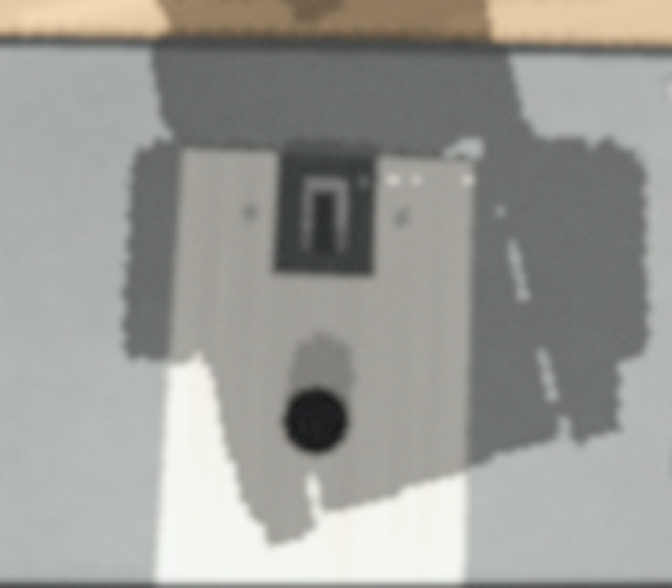

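```bash
cat > g.py <<'E'
from fit import *
import pickle
p,obs,s=pickle.load(open("w3.png.pkl","rb"))
m,ux,uy,n=model([608.3,64.0,-.24,-56.4,.03]); ps=m["panel_slot"]
def onplane(rc,h):
    o,v=ray(p,rc); return o+v*(((ps+h*n-o)@n)/(v@n))
im=cv2.imread("pics/w3.png").astype(float); G=im.mean(2); RB=im[...,2]-im[...,0]
def sub(a):  # subpixel peak of |diff|
    d=np.abs(np.diff(cv2.GaussianBlur(a.reshape(-1,1),(1,5),0)[:,0])); i=int(np.argmax(d[1:-1]))+1
    return i+.5+.5*(d[i-1]-d[i+1])/(d[i-1]-2*d[i]+d[i+1]+1e-9)
def line(rcs,h,name):
    X=np.array([[(onplane(q,h)-ps)@ux,(onplane(q,h)-ps)@uy] for q in rcs],np.float32)
    l=cv2.fitLine(X,cv2.DIST_WELSCH,0,.01,.01).ravel(); r=(X-l[2:])@np.array([-l[1],l[0]]); print(name,"dir",l[:2],"ang",np.arctan(l[1]/l[0]) if abs(l[0])>abs(l[1]) else np.arctan(-l[0]/l[1]),"pt",l[2:],"mad",np.median(abs(r)))
line([(r, 276+sub(G[r,276:290])) for r in range(240,285,2)],5,"cover left")
line([(r, 345+sub(G[r,345:358])) for r in range(265,285,2)],5,"cover right low")
line([(r, 345+sub(G[r,345:358])) for r in range(195,255,2)],5,"cover right")
line([(178+sub(G[178:193,c]),c) for c in list(range(287,303))+list(range(332,345))],5,"cover end")
line([(148+sub(RB[148:168,c]),c) for c in list(range(225,275))+list(range(365,405))],0,"hopper front")
line([(r, 210+sub(RB[r,210:228])) for r in range(190,225,2)],0,"hopper left")
line([(r, 403+sub(RB[r,403:420])) for r in range(190,230,2)],0,"hopper right")
E
python3 g.py
```

```text
cover left dir [ 1.   -0.01] ang -0.014052625 pt [ 85.29 -47.49] mad 0.13221684
cover right low dir [ 1.   -0.02] ang -0.016482292 pt [100.46  52.31] mad 0.043518215
cover right dir [ 1.   -0.03] ang -0.02742041 pt [19.62 54.51] mad 0.07598739
cover end dir [0.03 1.  ] ang -0.029893115 pt [-22.94 -10.5 ] mad 0.076224715
hopper front dir [0. 1.] ang -0.0019847911 pt [-65.3   43.64] mad 0.06564156
hopper left dir [ 1.   -0.01] ang -0.010872449 pt [  11.8  -138.35] mad 0.039707083
hopper right dir [ 1. -0.] ang -0.0029943117 pt [  0.74 140.54] mad 0.103524685
```

```bash
python3 -m inch '[[[0.18,-0.92,0],-1,-1],[[0.18,-0.92,0],-1,-1],[[0.18,-0.92,0],-1,-1],[[0.18,-0.92,0],-1,-1],[[0.18,-0.92,0],-1,-1],[[0.18,-0.92,0.1],-1,-1],[[0.18,-0.92,0.1],-1,-1],[[0.18,-0.92,0.1],-0.4,-1],[[0,0,0.2],0,-1],[[0,0,0],0,-1]]'
cat > s.py <<'E'
from fit import *
P=[eyes.read_camera("wrist"),eyes.read_camera("top")]; w=P[0]; s=env.state(); print(s["eef_pos"],s["tcp_rot"],s["joints"]); save(w,sys.argv[1],(0,400,60,580),1.5)
o,v=ray(w,(200,320)); print(o,v)
for n,z in (("screw",45),("block",0)):
    for p in P:
        print(n,[(np.round(x["centre"],1).tolist(),round(x["score"],2),at_z(p,x["centre"],z)[:2].round(1).tolist()) for x in eyes.spot_point(n,p)][:3])
import pickle; pickle.dump((w,s),open("s.pkl","wb"))
E
python3 s.py w4.png
```

```text
t: 10.7
eef_pos: [461.3, -328.9, 302.2]
tcp_rot: [-3.135, -0.019, -2.747]
ft_force: [-0.1, 0.4, 1.3]
opening: 1.0
grip_force: 0.0
[ 461.58 -328.38  303.93] [-3.13 -0.02 -2.75] [-0.73  0.33  1.58 -0.02  1.23 -2.68]
[ 389.29 -357.82  473.95] [ 0.26  0.11 -0.96]
screw [([185.0, 322.3], 0.69, [485.5, -315.8]), ([213.3, 400.2], 0.63, [481.0, -199.3]), ([151.3, 252.9], 0.59, [478.5, -419.0])]
screw [([216.0, 397.7], 0.71, [481.8, -192.6]), ([211.6, 451.2], 0.68, [490.0, -331.7])]
block [([200.4, 316.6], 0.67, [521.3, -310.1])]
block [([202.4, 434.2], 0.89, [520.2, -300.2]), ([133.0, 301.5], 0.73, [718.7, 52.1])]
```

View pics/w4.png

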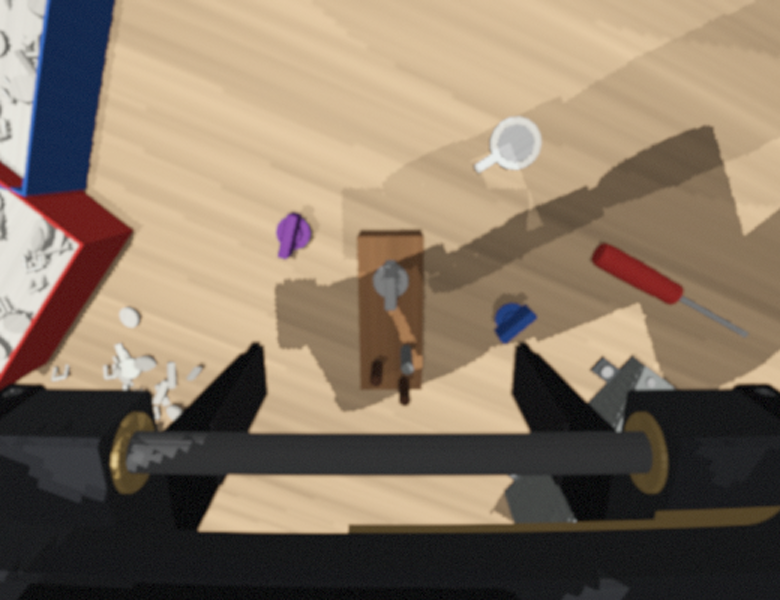

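```bash
python3 - <<'E'
from fit import *
import pickle
w,s=pickle.load(open("s.pkl","rb"))
a=at_z(w,(155.7,300.3),45); b=at_z(w,(155.7,341.3),45); print(a,b,np.linalg.norm(a-b))
c=(a+b)/2; d=(b-a)/np.linalg.norm(b-a); x=np.array([d[1],-d[0],0]); print("yaw",np.arctan2(x[1],x[0])); print("screw", c+40*x)
scr=at_z(w,(185,322.3),45); e=np.array(s["eef_pos"]); y=s["tcp_rot"]
from scipy.spatial.transform import Rotation as R
M=R.from_euler("xyz",y).as_matrix(); print(M)
for q in (scr,c+40*x): print(q, "tool units to TCP at z=56", M.T@(np.array([q[0],q[1],56])-e)/60)
E
```

```text
[ 459.76 -358.44   45.  ] [ 438.72 -308.01   45.  ] 54.64452794707685
yaw 0.3952722109260465
screw [ 486.15 -317.82   45.  ]
[[-0.92 -0.39 -0.01]
 [-0.38  0.92 -0.01]
 [ 0.02 -0.01 -1.  ]]
[ 485.54 -315.84   45.  ] tool units to TCP at z=56 [-0.52  0.08  4.12]
[ 486.15 -317.82   45.  ] tool units to TCP at z=56 [-0.52  0.04  4.12]
```

```bash
python3 -m inch '[[[-0.53,0.06,0.12],0,0],[[0,0,0.8],0,0],[[0,0,0.8],0,0],[[0,0,0.8],0,0],[[0,0,0.8],0,0],[[0,0,0.6],0,0],[[0,0,0.2],0,0],[[0,0,0],0,0],[[0,0,0],0,1],[[0,0,0],0,1]]'
python3 - <<'E'
from h import *
s=env.state(); print(s["eef_pos"],s["tcp_rot"],s["joints"])
E
```

```text
t: 12.25
eef_pos: [486.8, -317.4, 57.3]
tcp_rot: [-3.131, -0.017, -2.747]
ft_force: [0.4, -0.2, -0.6]
opening: 0.344
grip_force: 0.0
[ 486.81846015 -317.43781799   57.34467186] [-3.13063329 -0.01689011 -2.74690432] [-0.68202009  0.62942388  1.81121238 -0.03116876  0.69955586 -2.62376246]
```

```bash
python3 -m inch '[[[0,0,0.02],0,1],[[0,0,0],0,1],[[0,0,0],0,1],[[0,0,0],0,1],[[0,0,0],0,1],[[0,0,-0.5],0,1],[[0,0,-0.9],0,1],[[0,0,-0.9],0,1],[[0,0,-0.9],0,1],[[0,0,-0.9],0,1]]'
python3 - <<'E'
from h import *
s=env.state(); print(s["eef_pos"],s["tcp_rot"],s["joints"])
E
```

```text
t: 13.5
eef_pos: [489.2, -313.0, 302.4]
tcp_rot: [-3.133, -0.018, -2.747]
ft_force: [0.1, -0.6, -1.0]
opening: 0.103
grip_force: 30.0
[ 489.23465762 -313.04954637  302.41832061] [-3.13287329 -0.01803459 -2.74691975] [-0.67351183  0.35272631  1.54590336 -0.02112178  1.24407683 -2.63226954]
```

```bash
python3 -m inch '[[[-0.78,0.16,0],0.91,1],[[-0.78,0.16,0],0.91,1],[[-0.78,0.16,0],0.91,1],[[-0.78,0.16,0],0.91,1],[[-0.78,0.16,0],0.91,1],[[-0.78,0.16,0],0.91,1],[[-0.78,0.16,0],0.91,1],[[-0.78,0.16,0],0.91,1],[[-0.9,0,0],0,1],[[-0.9,0,0],0,1]]'
cat > st.py <<'E'
from h import *
from scipy.spatial.transform import Rotation as R
np.set_printoptions(precision=3,suppress=True)
s=env.state(); M=R.from_euler("xyz",s["tcp_rot"]).as_matrix()
print(s["t"],np.array(s["eef_pos"]),np.array(s["tcp_rot"]),np.array(s["joints"]),np.array(s["ft_force"])); print(M)
z=M[:,2]; print("tilt",np.arccos(-z[2]),"az of lean",np.arctan2(z[1],z[0]),"y elev",M[2,1], "y az",np.arctan2(-M[0,1],M[1,1]))
E
python3 st.py
```

```text
t: 14.75
eef_pos: [907.0, -210.8, 287.9]
tcp_rot: [-3.124, 0.006, 2.902]
ft_force: [0.5, 0.1, -0.3]
opening: 0.103
grip_force: 30.0
14.75 [ 906.953 -210.791  287.943] [-3.124  0.006  2.902] [-0.294  1.12   0.083 -0.019  1.932 -1.632] [ 0.546  0.078 -0.316]
[[-0.971  0.238  0.001]
 [ 0.238  0.971 -0.019]
 [-0.006 -0.018 -1.   ]]
tilt 0.018903176117969395 az of lean -1.4972179680748277 y elev -0.01798006989308978 y az -0.24009331306664267
```

```bash
python3 -m inch '[[[-1,0,0],0,1],[[-1,0,0],0,1],[[-1,0,0],0,1],[[-1,0,0],0,1],[[-1,0,0],0,1],[[-1,0,0],0,1],[[-1,0,0],0,1],[[-1,0,0],0,1],[[-1,0,0],0,1],[[-1,0,0],0,1]]'; python3 st.py
```

```text
t: 16.0
eef_pos: [1022.2, -244.1, 229.8]
tcp_rot: [-3.125, 0.353, 2.907]
ft_force: [-0.2, -0.4, -0.5]
opening: 0.106
grip_force: 30.0
16.0 [1022.152 -244.063  229.781] [-3.125  0.353  2.907] [-0.299  1.214  0.049  0.006  1.525 -1.631] [-0.177 -0.449 -0.487]
[[-0.913  0.238  0.332]
 [ 0.218  0.971 -0.096]
 [-0.346 -0.015 -0.938]]
tilt 0.35328589272805555 az of lean -0.281982152650907 y elev -0.01546859499091418 y az -0.24001684727757555
```

```bash
python3 -m inch '[[[-1,0,0],0,1],[[-1,0,0],0,1],[[-1,0,0],0,1],[[-1,0,0],0,1],[[0,0,0],0,1],[[0.8,0,-0.5],0,1],[[0.8,0,-0.5],0,1],[[0.8,0,-0.5],0,1],[[0,0,0],0,1],[[0,0,0],0,1]]'; python3 st.py
```

```text
t: 17.25
eef_pos: [953.7, -228.5, 277.9]
tcp_rot: [-3.125, 0.496, 2.91]
ft_force: [-0.9, -0.6, -0.6]
opening: 0.1
grip_force: 30.0
17.25 [ 953.671 -228.522  277.926] [-3.125  0.496  2.91 ] [-0.308  0.85   0.778  0.023  1.018 -1.65 ] [-0.894 -0.608 -0.601]
[[-0.856  0.237  0.459]
 [ 0.202  0.971 -0.125]
 [-0.476 -0.015 -0.88 ]]
tilt 0.495918968650069 az of lean -0.2667494061627928 y elev -0.014819761237921468 y az -0.23935046771470161
```

```bash
python3 -m inch '[[[0.84,0.35,-0.25],0,1],[[0.84,0.35,-0.25],0,1],[[0.84,0.35,-0.25],0,1],[[0.84,0.35,-0.25],0,1],[[0.84,0.35,-0.25],0,1],[[0.84,0.35,-0.25],0,1],[[0.84,0.35,-0.25],0,1],[[0.84,0.35,-0.25],0,1],[[0.84,0.35,-0.25],0,1],[[0.84,0.35,-0.25],0,1]]'; python3 st.py
```

```text
t: 18.5
eef_pos: [507.1, 95.0, 167.7]
tcp_rot: [-3.126, 0.496, 2.909]
ft_force: [0.6, -0.8, -1.0]
opening: 0.102
grip_force: 30.0
18.5 [507.093  94.973 167.726] [-3.126  0.496  2.909] [ 0.161  0.307  2.167 -0.765  0.288 -0.475] [ 0.602 -0.826 -0.963]
[[-0.856  0.238  0.459]
 [ 0.203  0.971 -0.125]
 [-0.476 -0.014 -0.88 ]]
tilt 0.49591770294758203 az of lean -0.26566495800530937 y elev -0.013943356230089417 y az -0.2398869441934527
```

```bash
cat > v.py <<'E'
from h import *
import pickle
p=eyes.read_camera("wrist"); s=env.state(); save(p,sys.argv[1],(80,400,170,470),2.4)
o,v=ray(p,(200,320)); print(o,v)
for n in ("screw","screw_tbar","cover_slot","cover_knob"):
    print(n,[(np.round(x["centre"],1).tolist(),round(x["score"],2)) for x in eyes.spot_point(n,p)][:3])
pickle.dump((p,s),open("v.pkl","wb"))
E
python3 v.py w5.png; python3 st.py
```

```text
[359.8527652  132.80347679 278.82884516] [ 0.69587802 -0.17684923 -0.69604463]
screw [([242.6, 320.0], 0.67), ([157.9, 43.8], 0.55)]
screw_tbar [([231.1, 318.5], 0.68), ([184.9, 314.6], 0.22)]
cover_slot [([188.6, 317.5], 0.6)]
cover_knob []
18.75 [508.246  94.18  168.011] [-3.125  0.495  2.911] [ 0.159  0.307  2.164 -0.758  0.289 -0.486] [ 0.517 -0.103 -0.242]
[[-0.856  0.237  0.459]
 [ 0.201  0.972 -0.125]
 [-0.475 -0.015 -0.88 ]]
tilt 0.49547603507663707 az of lean -0.26579815679351904 y elev -0.014565886475935444 y az -0.23884026906238207
```

View pics/w5.png

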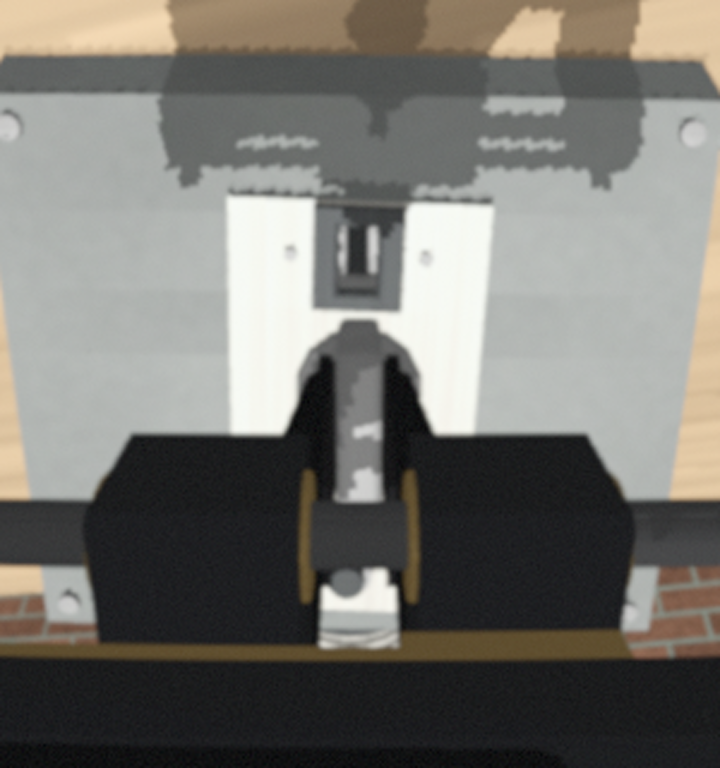

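```bash
cat > sc.py <<'E'
from fit import *
import pickle
from scipy.spatial.transform import Rotation as R
p,s=pickle.load(open("v.pkl","rb")); M=R.from_euler("xyz",s["tcp_rot"]).as_matrix(); e=np.array(s["eef_pos"])
# screw frame in tool: origin at (dx,0,dz), screw z = -tool z, screw x = tool x
def W(q,dx,dz): q=np.array(q,float); return e+M@np.array([dx+q[0],-q[1],dz-q[2]])
for dx in (-3,0,3):
  for dz in (9,11,13):
    f=[proj(p,W([16*np.cos(t),16*np.sin(t),4],dx,dz))[0] for t in np.arange(0,6.28,.05)]; f=np.array(f); i=f[:,1].argmin(); j=f[:,1].argmax()
    f0=np.array([proj(p,W([16*np.cos(t),16*np.sin(t),0],dx,dz))[0] for t in np.arange(0,6.28,.05)])
    print(dx,dz,"wing end low",proj(p,W([20,0,4],dx,dz))[0],"wing end top",proj(p,W([20,0,30],dx,dz))[0],"flange top row",f[:,0].min(),f0[:,0].min(),"sides",f[i],f[j],"orig",proj(p,W([0,0,0],dx,dz))[0])
m,ux,uy,n=model([607,64.5,-.24,-56.4,.025])
ps=m["panel_slot"]
for rc in ((187.3,318.8),):
    o,v=ray(p,rc)
    for h in (12,): X=o+v*(((ps+h*n-o)@n)/(v@n)); print("slot on plane",X,"pred",m["cover_slot"],"in panel frame",[(X-ps)@ux,(X-ps)@uy], "tool frame rel TCP",M.T@(X-e))
E
python3 sc.py
```

```text
-3 9 wing end low [206.37 319.53] wing end top [223.46 319.67] flange top row 213.00411510729856 210.6571529923061 sides [238.07 292.08] [237.81 346.68] orig [235.89 319.37]
-3 11 wing end low [205.25 319.52] wing end top [221.95 319.66] flange top row 211.81863435859643 209.51895439560872 sides [236.66 292.34] [236.41 346.4 ] orig [234.54 319.36]
-3 13 wing end low [204.14 319.51] wing end top [220.49 319.65] flange top row 210.6571529923061 208.4033500127646 sides [235.29 292.6 ] [235.03 346.13] orig [233.21 319.35]
0 9 wing end low [201.34 319.55] wing end top [217.73 319.7 ] flange top row 208.03776132297972 205.7806814052804 sides [233.35 291.97] [233.09 346.83] orig [231.26 319.39]
0 11 wing end low [200.26 319.54] wing end top [216.29 319.68] flange top row 206.89761543360765 204.68626185714186 sides [231.99 292.23] [231.73 346.55] orig [229.94 319.38]
0 13 wing end low [199.21 319.53] wing end top [214.88 319.67] flange top row 205.7806814052804 203.61368689665264 sides [230.65 292.49] [230.39 346.27] orig [228.65 319.37]
3 9 wing end low [196.26 319.57] wing end top [211.94 319.73] flange top row 203.0229709994921 200.8577965475661 sides [228.58 291.85] [228.32 346.99] orig [226.58 319.41]
3 11 wing end low [195.23 319.56] wing end top [210.56 319.71] flange top row 201.9291874898921 199.80812129952463 sides [227.26 292.12] [227.  346.7] orig [225.3 319.4]
3 13 wing end low [194.22 319.55] wing end top [209.21 319.7 ] flange top row 200.8577965475661 198.77951172986178 sides [225.96 292.39] [225.71 346.42] orig [224.05 319.39]
slot on plane [552.76  82.49  69.8 ] pred [554.06  81.19  70.64] in panel frame [np.float64(-1.736676512130412), np.float64(4.584034463509217)] tool frame rel TCP [ -0.66  -0.29 109.67]
```

```bash
cat > ov.py <<'E'
from sc import *
im=p["pixels"][...,::-1][140:300,250:390].copy(); k=4.3
g=cv2.resize(np.clip(im.astype(float)*1.6,0,255).astype(np.uint8),None,fx=k,fy=k,interpolation=cv2.INTER_CUBIC); raw=g.copy()
def dr(dx,dz,col):
    L=lambda P: cv2.polylines(g,[np.array([((q[1]-250+.5)*k,(q[0]-140+.5)*k) for q in [proj(p,W(x,dx,dz))[0] for x in P]],np.int32)],True,col,1)
    L([[16*np.cos(t),16*np.sin(t),4] for t in np.arange(0,6.28,.1)]); L([[20,-5,4],[20,5,4],[20,5,30],[20,-5,30]]); L([[20,-5,30],[20,5,30],[-20,5,30],[-20,-5,30]])
dr(-6,11,(0,0,255)); dr(0,11,(0,255,0))
cv2.imwrite("pics/ov.png",g[:590])
E
python3 ov.py >/dev/null
```

```text
(no output)
```

View pics/ov.png

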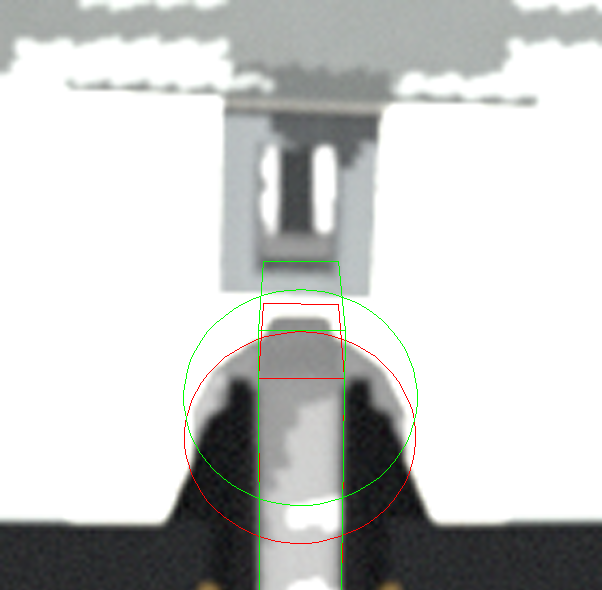

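```bash
python3 -m inch '[[[0.09,-0.01,0],0,1],[[0,0,0.3],0,1],[[0,0,0.3],0,1],[[0,0,0.3],0,1],[[0,0,0.15],0,1],[[0,0,0.1],0,1],[[0,0,0.1],0,1],[[0,0,0.08],0,1],[[0,0,0],0,1],[[0,0,0],0,1]]'; python3 st.py
```

```text
t: 20.0
eef_pos: [541.3, 85.4, 103.9]
tcp_rot: [-3.124, 0.477, 2.91]
ft_force: [-0.7, 0.3, -0.5]
opening: 0.103
grip_force: 30.0
20.0 [541.341  85.351 103.901] [-3.124  0.477  2.91 ] [ 0.123  0.463  2.15  -1.134  0.195 -0.126] [-0.696  0.312 -0.483]
[[-0.865  0.237  0.443]
 [ 0.204  0.971 -0.122]
 [-0.459 -0.015 -0.888]]
tilt 0.4775359396189514 az of lean -0.26868526637270823 y elev -0.01520023692992939 y az -0.23930423873631407
```

```bash
python3 - <<'E'
import pickle
p,s=pickle.load(open("v.pkl","rb")); print(s["t"],s["eef_pos"],s["tcp_rot"])
s=dict(s); s["eef_pos"]=[507.093,94.973,167.726]; s["tcp_rot"]=[-3.126,.496,2.909]
pickle.dump((p,s),open("v.pkl","wb"))
E
python3 sc.py | grep -E "^(-3|0|3) 11|slot"; sed -i 's/p,s=pickle/p,s=pickle/' sc.py
```

```text
18.55 [502.24080685  96.61787464 166.11915402] [-3.12750196  0.49241194  2.90400543]
-3 11 wing end low [213.27 318.6 ] wing end top [230.76 318.55] flange top row 219.71321635656932 217.31131072080342 sides [244.16 291.95] [243.72 345.3 ] orig [241.85 318.63]
0 11 wing end low [208.39 318.59] wing end top [225.23 318.54] flange top row 214.89093359690975 212.57368396212058 sides [239.58 291.82] [239.13 345.42] orig [237.34 318.63]
3 11 wing end low [203.46 318.59] wing end top [219.63 318.54] flange top row 210.0227696030334 207.79205036453962 sides [234.95 291.69] [234.5  345.54] orig [232.79 318.62]
slot on plane [552.76  82.49  69.8 ] pred [554.06  81.19  70.64] in panel frame [np.float64(-1.736676512130412), np.float64(4.584034463509217)] tool frame rel TCP [  4.99   0.08 108.65]
```

```bash
python3 st.py | head -1; python3 -m inch '[[[0.04,0,0],0,1],[[0.04,0,0],0,1],[[0.03,0,0],0,1],[[0,0,0],0,1],[[0,0,0],0,1],[[0,0,0],0,1],[[0,0,0],0,1],[[0,0,0],0,1],[[0,0,0],0,1],[[0,0,0],0,1]]'; python3 st.py; python3 - <<'E'
from h import *
import pickle
s0=env.state(); p=eyes.read_camera("wrist"); pickle.dump((p,s0),open("v.pkl","wb")); s1=env.state(); print(s0["eef_pos"],s1["eef_pos"])
for n in ("screw","cover_slot"): print(n,[(np.round(x["centre"],1).tolist(),round(x["score"],2)) for x in eyes.spot_point(n,p)][:3])
E
```

```text
20.0 [541.341  85.351 103.901] [-3.124  0.477  2.91 ] [ 0.123  0.463  2.15  -1.134  0.195 -0.126] [-0.696  0.312 -0.483]
t: 21.25
eef_pos: [536.9, 86.9, 103.2]
tcp_rot: [-3.125, 0.473, 2.91]
ft_force: [0.8, -0.4, -0.6]
opening: 0.106
grip_force: 30.0
21.25 [536.86   86.938 103.195] [-3.125  0.473  2.91 ] [ 0.127  0.46   2.157 -1.134  0.195 -0.121] [ 0.807 -0.411 -0.642]
[[-0.866  0.237  0.439]
 [ 0.205  0.971 -0.121]
 [-0.455 -0.015 -0.89 ]]
tilt 0.47320043107225584 az of lean -0.26897299778358347 y elev -0.015033453796631298 y az -0.23960316824771197
[536.86035148  86.93757616 103.19547828] [536.84395327  86.93354266 103.17849   ]
screw [([240.5, 321.9], 0.84)]
cover_slot [([222.1, 318.0], 0.93)]
```

```bash
sed -i 's/((187.3,318.8),)/((222.1,318.0),)/' sc.py; python3 sc.py | grep -E "^(-3|0|3) 11|slot"
python3 - <<'E'
import cv2,pickle,numpy as np
p,_=pickle.load(open("v.pkl","rb")); im=p["pixels"][...,::-1].astype(float)
g=im.mean(2).astype(int)
print("col 320 rows 160-262"); print(g[160:262:2,320]); print("col 305", g[160:262:2,305]); print("row 222 cols 285-355"); print(g[222,285:356]); print(g[212,285:356]); print("row 240");print(g[240,285:356])
E
```

```text
-3 11 wing end low [213.32 318.67] wing end top [230.83 318.63] flange top row 219.76176961900342 217.3574396484257 sides [244.21 292.03] [243.76 345.37] orig [241.89 318.7 ]
0 11 wing end low [208.44 318.66] wing end top [225.29 318.62] flange top row 214.94038310034023 212.62065854315549 sides [239.63 291.9 ] [239.17 345.49] orig [237.38 318.7 ]
3 11 wing end low [203.51 318.66] wing end top [219.7  318.62] flange top row 210.0730850303211 207.8398410981159 sides [235.   291.77] [234.54 345.61] orig [232.83 318.69]
slot on plane [553.37  81.88  70.2 ] pred [554.06  81.19  70.64] in panel frame [np.float64(-0.8973511239015328), np.float64(4.137920013939616)] tool frame rel TCP [-0.31 -0.49 37.24]
col 320 rows 160-262
[ 87  89  87  87  86  87  86  87  85  87  87  85  86  85  89 111  86  48
  48  51  52  49  49  50  49  49  72  90  91  94  91  90  87  94 100 100
 102 102 102 107 129 132 128 129 131 132 131 132 132 132 133]
col 305 [109 111 107 106  95  88  85  85  87  85  87  86  86  87  91 108  70  50
  49  52  51  51  51  50  51  58  64  66  60  65  81  99 105 100  51  17
  19  20  
[... 247 characters left out ...]
  94  98 103 103 101  98  93  87  81  75  70
  74  80  98 138 195 232 246 248 249 248 248 245 238 228 220 216 214]
[239 246 248 248 244 227 199 186 175 142  94  68  64  63  62  63  65  65
  66  63  64  62  63  75  96 108 112 100  81  71  71  71  70  72  70  72
  69  72  76  92 109 120 125 119  99  71  52  46  49  47  49  49  49  52
  57  61  65  68  93 130 155 163 164 163 163 164 164 164 166 164 164]
row 240
[246 246 247 247 248 249 247 238 211 165 118  81  46  22  16  12  19  17
  19  11  17  15  24  32  57  82  98  99 100 100  99 102 105 113 123 129
 131 131 131 130 128 126 117 101  71  41  22  18  12  19  15  15  21  15
  20  24  45  79 114 152 198 231 245 247 247 248 248 248 247 248 247]
```

```bash
python3 -m inch '[[[0.02,0,0.06],0,1],[[0.01,0,0.06],0,1],[[0.01,0,0.06],0,1],[[0.01,0,0.06],0,1],[[0,0,0],0,1],[[0,0,0],0,1],[[0,0,0],0,1],[[0,0,0],0,1],[[0,0,0],0,1],[[0,0,0],0,1]]'; cat >> st.py <<'E'
n=np.array([-.4565,.1117,.8827]); ux=np.array([.857,-.21,.469]); uy=np.array([.238,.971,0]); X=np.array([552.9,82.2,69.9]); e=np.array(s["eef_pos"])
for nm,q in (("flange",11),("tbar",32.5),("pin",40)):
    d=e+M@np.array([-2,0,q])-X; print(nm,"rel collar top centre: upslope %.1f left %.1f out %.1f"%(d@ux,d@uy,d@n))
print("tool-n angle",np.arccos(min(1,-M[:,2]@n)))
E
python3 st.py
```

```text
t: 22.65
eef_pos: [543.1, 86.4, 94.3]
tcp_rot: [-3.125, 0.464, 2.91]
ft_force: [0.2, 0.2, -1.2]
opening: 0.103
grip_force: 30.0
22.65 [543.076  86.413  94.272] [-3.125  0.464  2.91 ] [ 0.123  0.483  2.144 -1.134  0.19  -0.124] [ 0.199  0.244 -1.206]
[[-0.87   0.237  0.431]
 [ 0.206  0.971 -0.119]
 [-0.447 -0.015 -0.894]]
tilt 0.46399721128973787 az of lean -0.2698065913006831 y elev -0.015102210416994395 y az -0.23962052477402362
flange rel collar top centre: upslope 3.9 left 1.6 out 15.4
tbar rel collar top centre: upslope 3.3 left 1.3 out -6.1
pin rel collar top centre: upslope 3.1 left 1.2 out -13.6
tool-n angle 0.02821853216720323
```

```bash
python3 -m inch '[[[0.03,-0.01,0],0,1],[[0.03,-0.01,0],0,1],[[0.02,0,0],0,1],[[0,0,0],0,1],[[0,0,0.03],0,1],[[0,0,0.03],0,1],[[0,0,0.03],0,1],[[0,0,0],0,1],[[0,0,0],0,1],[[0,0,0],0,1]]'; python3 st.py
```

```text
t: 23.9
eef_pos: [542.6, 86.0, 90.7]
tcp_rot: [-3.125, 0.458, 2.909]
ft_force: [-0.1, 0.8, -0.5]
opening: 0.104
grip_force: 30.0
23.9 [542.551  85.959  90.686] [-3.125  0.458  2.909] [ 0.121  0.489  2.145 -1.134  0.187 -0.124] [-0.101  0.773 -0.473]
[[-0.873  0.237  0.426]
 [ 0.206  0.971 -0.118]
 [-0.442 -0.015 -0.897]]
tilt 0.4579357013142616 az of lean -0.27046269794455896 y elev -0.015186038548826108 y az -0.23964346601036232
flange rel collar top centre: upslope 1.7 left 1.1 out 12.4
tbar rel collar top centre: upslope 1.1 left 0.8 out -9.1
pin rel collar top centre: upslope 0.9 left 0.7 out -16.5
tool-n angle 0.03383911481344826
```

```bash
python3 -m inch '[[[0.02,-0.01,0.04],0,1],[[0.01,0,0.04],0,1],[[0.01,0,0.04],0,1],[[0.01,0,0.04],0,1],[[0.01,0,0.04],0,1],[[0,0,0],0,1],[[0,0,0],0,1],[[0,0,0],0,1],[[0,0,0],0,1],[[0,0,0],0,1]]'; python3 st.py
```

```text
t: 25.15
eef_pos: [546.7, 85.2, 83.0]
tcp_rot: [-3.124, 0.449, 2.909]
ft_force: [-0.4, -2.4, -2.2]
opening: 0.104
grip_force: 30.0
25.15 [546.694  85.162  82.989] [-3.124  0.449  2.909] [ 0.116  0.507  2.136 -1.134  0.183 -0.126] [-0.443 -2.444 -2.237]
[[-0.877  0.238  0.418]
 [ 0.207  0.971 -0.117]
 [-0.434 -0.015 -0.901]]
tilt 0.4493873823400246 az of lean -0.27195908230218346 y elev -0.015483667078087966 y az -0.23984588654062397
flange rel collar top centre: upslope 1.8 left 1.3 out 3.6
tbar rel collar top centre: upslope 0.9 left 1.0 out -17.8
pin rel collar top centre: upslope 0.6 left 0.9 out -25.3
tool-n angle 0.04206206532825822
```

```bash
python3 -m inch '[[[0.01,-0.01,0.03],0,1],[[0.01,-0.01,0.03],0,1],[[0.01,0,0.03],0,1],[[0.01,0,0.03],0,1],[[0,0,0.02],0,1],[[0,0,0],0,1],[[0,0,0],0,1],[[0,0,0],0,1],[[0,0,0],0,1],[[0,0,0],0,1]]'; python3 st.py
```

```text
t: 26.4
eef_pos: [549.6, 84.0, 77.7]
tcp_rot: [-3.125, 0.443, 2.909]
ft_force: [-2.9, 0.3, 2.1]
opening: 0.104
grip_force: 30.0
26.4 [549.607  84.036  77.687] [-3.125  0.443  2.909] [ 0.112  0.52   2.131 -1.134  0.178 -0.129] [-2.869  0.252  2.082]
[[-0.879  0.237  0.413]
 [ 0.208  0.971 -0.115]
 [-0.429 -0.015 -0.903]]
tilt 0.4435897641850455 az of lean -0.2716471902055217 y elev -0.015201453913124122 y az -0.23964664611900352
flange rel collar top centre: upslope 1.9 left 0.9 out -2.5
tbar rel collar top centre: upslope 1.0 left 0.6 out -24.0
pin rel collar top centre: upslope 0.6 left 0.5 out -31.5
tool-n angle 0.04752368992296681
```

```bash
python3 -m inch '[[[0.01,0,0.02],0,1],[[0.01,0,0.02],0,1],[[0,0,0.02],0,1],[[0,0,0.02],0,1],[[0,0,0],0,1],[[0,0,0],0,1],[[0,0,0],0,1],[[0,0,0],0,1],[[0,0,0],0,1],[[0,0,0],0,1]]'; python3 st.py
```

```text
t: 27.65
eef_pos: [551.2, 83.7, 74.6]
tcp_rot: [-3.124, 0.44, 2.909]
ft_force: [-5.7, -0.5, 6.3]
opening: 0.099
grip_force: 30.0
27.65 [551.199  83.713  74.634] [-3.124  0.44   2.909] [ 0.11   0.527  2.127 -1.134  0.177 -0.13 ] [-5.691 -0.462  6.324]
[[-0.88   0.238  0.41 ]
 [ 0.209  0.971 -0.115]
 [-0.426 -0.016 -0.905]]
tilt 0.44033073358545066 az of lean -0.2734839917302476 y elev -0.015745531505776025 y az -0.24005671952664193
flange rel collar top centre: upslope 1.9 left 0.9 out -6.0
tbar rel collar top centre: upslope 0.9 left 0.6 out -27.4
pin rel collar top centre: upslope 0.5 left 0.5 out -34.9
tool-n angle 0.050885432472370956
```

```bash
python3 -m inch '[[[0,0,0.03],0,1],[[0,0,0],0,1],[[0,0.003,0],1,1],[[0,0.003,0],1,1],[[0,0.003,0],1,1],[[0,0.003,0],1,1],[[0,0.003,0],1,1],[[0,0.003,0],1,1],[[0,0,0],0,1],[[0,0,0],0,1]]'; python3 st.py; python3 - <<'E'
from h import *
print(env.state()["moment"])
E
```

```text
t: 28.9
eef_pos: [551.8, 84.2, 73.3]
tcp_rot: [2.927, 0.385, 2.339]
ft_force: [-10.3, -1.2, 8.7]
opening: 0.097
grip_force: 30.0
28.9 [551.847  84.213  73.345] [2.927 0.385 2.339] [ 0.112  0.53   2.124 -1.127  0.179  0.389] [-10.306  -1.187   8.652]
[[-0.644  0.647  0.408]
 [ 0.666  0.737 -0.116]
 [-0.376  0.197 -0.905]]
tilt 0.43841227066511723 az of lean -0.27648479948654164 y elev 0.1974689488015685 y az -0.7205834904897733
flange rel collar top centre: upslope 1.5 left 0.5 out -7.3
tbar rel collar top centre: upslope 0.4 left 0.2 out -28.8
pin rel collar top centre: upslope 0.0 left 0.1 out -36.3
tool-n angle 0.053119826874158935
[-0.53541189  1.24192818 -0.33860364]
```

```bash
python3 -m inch '[[[0,0.003,0],1,1],[[0,0.003,0],1,1],[[0,0.003,0],1,1],[[0,0.003,0],1,1],[[0,0.003,0],1,1],[[0,0.003,0],1,1],[[0,0.003,0],1,1],[[0,0.003,0],1,1],[[0,0.003,0],1,1],[[0,0,0],0,1]]'; python3 st.py; python3 - <<'E'
from h import *
print(env.state()["moment"])
E
```

```text
t: 30.15
eef_pos: [552.6, 84.6, 73.6]
tcp_rot: [2.722, 0.127, 1.567]
ft_force: [-13.6, -3.0, 9.6]
opening: 0.099
grip_force: 30.0
30.15 [552.563  84.61   73.624] [2.722 0.127 1.567] [ 0.113  0.53   2.122 -1.11   0.182  1.159] [-13.604  -3.01    9.587]
[[ 0.003  0.913  0.407]
 [ 0.992  0.048 -0.117]
 [-0.126  0.404 -0.906]]
tilt 0.4375377382701464 az of lean -0.2791452628297744 y elev 0.4044503264682884 y az -1.5179613406774417
flange rel collar top centre: upslope 0.9 left 0.2 out -7.3
tbar rel collar top centre: upslope -0.2 left -0.2 out -28.7
pin rel collar top centre: upslope -0.6 left -0.3 out -36.2
tool-n angle 0.054323169767264076
[-0.81119505  1.73471682 -0.51040601]
```

```bash
python3 -m inch '[[[0,0.003,0],1,1],[[0,0.003,0],1,1],[[0,0.003,0],1,1],[[0,0,0],0,1],[[0,0,-0.02],0,1],[[0,0,-0.02],0,1],[[0,0,-0.02],0,1],[[0,0,0],0,1],[[0,0,0],0,1],[[0,0,0],0,1]]'; python3 st.py
```

```text
t: 31.4
eef_pos: [551.9, 84.8, 76.2]
tcp_rot: [2.705, 0.018, 1.33]
ft_force: [-3.5, -4.8, -5.4]
opening: 0.104
grip_force: 30.0
31.4 [551.924  84.834  76.24 ] [2.705 0.018 1.33 ] [ 0.113  0.525  2.12  -1.072  0.185  1.382] [-3.521 -4.79  -5.386]
[[ 0.239  0.882  0.406]
 [ 0.971 -0.209 -0.117]
 [-0.018  0.422 -0.906]]
tilt 0.43651170575306314 az of lean -0.27986520916456253 y elev 0.4223972971779038 y az -1.803661239986964
flange rel collar top centre: upslope 1.0 left 0.1 out -4.6
tbar rel collar top centre: upslope -0.1 left -0.2 out -26.1
pin rel collar top centre: upslope -0.5 left -0.3 out -33.6
tool-n angle 0.055396904552248445
```

```bash
python3 -m inch '[[[0,0,0],0,0.4],[[0,0,0],0,0.4],[[0,0,0],0,0.3],[[0,0,0],0,0.3],[[0,0,-0.1],0,0.3],[[0,0,-0.2],0,0.3],[[0,0,-0.3],0,0.3],[[0,0,-0.4],0,0.3],[[0,0,-0.5],0,0.3],[[0,0,-0.3],0,0.3]]'; python3 st.py | head -1; cat > k.py <<'E'
from fit import *
import pickle
s0=env.state(); p=eyes.read_camera("wrist"); save(p,"w6.png",(80,360,190,450),2.1)
for n in ("screw","cover_slot"): print(n,[(np.round(x["centre"],1).tolist(),round(x["score"],2)) for x in eyes.spot_point(n,p)][:3])
E
python3 k.py
```

```text
t: 32.65
eef_pos: [508.7, 98.5, 176.5]
tcp_rot: [2.701, 0.014, 1.331]
ft_force: [0.6, -0.0, -0.1]
opening: 0.355
grip_force: 0.0
32.65 [508.739  98.507 176.523] [2.701 0.014 1.331] [ 0.157  0.296  2.118 -0.516  0.366  0.843] [ 0.588 -0.019 -0.058]
screw [([192.6, 316.3], 0.83), ([174.9, 338.4], 0.6)]
cover_slot [([195.0, 316.8], 0.83)]
```

View pics/w6.png

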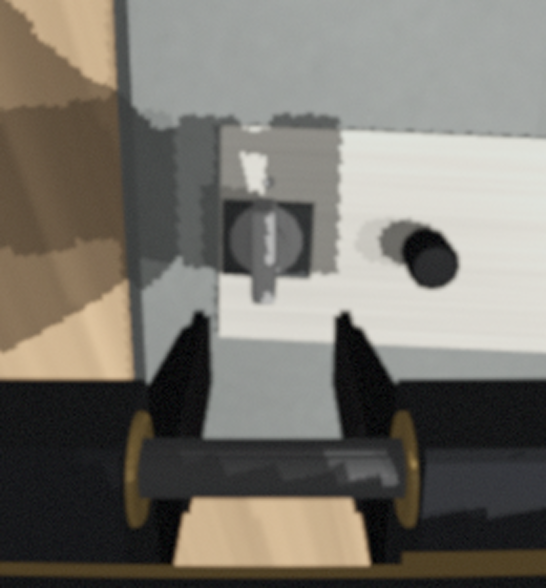

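```bash
python3 -c "
from cell import env
print(env.job_done())"
```

```text
the job is handed in; nothing more can be done
None
```

The cover is swung shut and the thumbscrew is in, turned a quarter and hooked behind the keeper: it pulled back with about 4 N when I eased off. It is released with the wing square across the slot and the gripper clear, and I handed the job in at about 33 s (no verdict came back).

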